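# Put the bench tools back into their foam cut-outs

## Task

Put the screwdriver, the awl, the tape measure and the pliers back into the foam inserts, each in the cut-out of its own shape, with handles where the cut-out is wide for them, so that each lies fully down on the green floor (the tape measure standing upright in its pocket). Let go of everything, and leave the scissors and the label roll where they are.

Things in the scene. Friction and masses are not known exactly. Their poses are not given: they have to be found in the camera images.
- screwdriver_mid (a point): Screwdriver, blue handle, bright shaft, 206 mm long, lying on the bench. Point: half-way along and half-way up (13.5 mm above what it lies on). y axis along it: handle on the +y side, 20 to 26 mm wide, 27 high, y = 8 to 103 mm; shaft 4 to 6 mm thick, to y = -103. It balances, and is best gripped across x, at about y = +52. About 70 g.
- awl_mid (a point): Awl, pale wooden handle, thin steel spike, 146 mm long, lying on the bench. Point: half-way along and half-way up (12.5 mm above what it lies on). y axis along it: handle on the +y side, 20 to 25 mm wide, 25 high, y = 5 to 73 mm; spike to y = -73. Best gripped across x at about y = +39. About 50 g.
- tape_measure_mid (a point): Yellow and black tape measure standing upright on its narrow side, 33 mm wide (x), 60 to 65 high; the case is 70 long (y = -35 to 35 mm), its hook reaches to y = -44. Point: the middle of the case, 30 mm above what it stands on. Best gripped across x at about y = 0. About 220 g.
- pliers_mid (a point): Pliers, red sleeved handles, closed, lying flat, 178 mm long, 10 to 12 high. Point: half-way along and half-way up (6 mm above what they lie on). y axis along them: handles on the +y side, spreading to 58 mm at y = 89; jaws on the -y side, at most 28 mm wide, to y = -89. Best gripped across x at about y = +2, where they are 40 to 46 mm wide. About 210 g.
- driver_foam_floor (a point): Foam insert, fixed, 84 x 240 mm, 22 mm high: black layer on a 10 mm green base; cut-out down to the green for the screwdriver: handle well 40 wide, y 6 to 113; groove 18 wide on to y -112. Finger channel y 30 to 75 right across, same depth. Point: on the green floor, 10 mm above the bench, mid-insert; z up, y along it. The tool lies home with its point straight above this one and its y axis along this y (handle at +y only).
- awl_foam_floor (a point): Foam insert, fixed, 84 x 180 mm, 22 mm high: black layer on a 10 mm green base; cut-out down to the green for the awl: handle well 40 wide, y 2 to 83; groove 18 wide on to y -83. Finger channel y 17 to 62 right across, same depth. Point: on the green floor, 10 mm above the bench, mid-insert; z up, y along it. The tool lies home with its point straight above this one and its y axis along this y (handle at +y only).
- measure_foam_floor (a point): Foam insert, fixed, 84 x 130 mm, 22 mm high: black layer on a 10 mm green base; cut-out down to the green for the tape measure: rectangle 50 wide, y -47 to 47. Finger channel y -22 to 22 right across, same depth. Point: on the green floor, 10 mm above the bench, mid-insert; z up, y along it. The tool lies home with its point straight above this one and its y axis along this y, standing, either way round.
- pliers_foam_floor (a point): Foam insert, fixed, 92 x 210 mm, 22 mm high: black layer on a 10 mm green base; cut-out down to the green for the pliers: 44 wide for the jaws, y -98 to -40, widening to 76 for the handles, y 60 to 98. Finger channel y -20 to 25 right across, same depth. Point: on the green floor, 10 mm above the bench, mid-insert; z up, y along it. The tool lies home with its point straight above this one and its y axis along this y (handles at +y).
- scissors_mid (a point): Scissors with orange handles, 87 x 199 x 9 mm, lying loose at the left of the work; a bystander. Point: the middle of them, half-way up. (The rear of the bench, from x = 0.74 m on, is full of storage bins to over 0.5 m high: keep carried tools and the wrist clear of them.)
- label_mid (a point): Roll of white labels, 73 mm across and 36 high, standing loose at the right of the work; a bystander. Point: its centre. (Between it and the inserts stands a grey screw box, fixed, x = 0.50 to 0.61 m, y = -0.27 to -0.11, 40 mm high, its lid standing open up to 0.12 m above the bench.)

How it is judged:
At the end, for the whole second after the job is handed in: Each tool lies in its own cut-out: its point within 16 mm sideways of that of its insert and at most 5 mm above its height on the green floor, its length within 0.25 rad of the cut-out's, level (tape measure upright) within 0.08 rad, at rest (under 0.02 m/s) (horizontal distance between screwdriver_mid and driver_foam_floor below 0.016 m and z of screwdriver_mid in the frame of driver_foam_floor below 0.0185 m and angle between the y axis of screwdriver_mid and the y axis of driver_foam_floor, either way round below 0.25 rad and angle between each of screwdriver_mid, awl_mid, tape_measure_mid, pliers_mid's own z axis and vertical below 0.08 rad and linear speed of each of screwdriver, awl, tape_measure, pliers below 0.02 m/s and horizontal distance between awl_mid and awl_foam_floor below 0.016 m and z of awl_mid in the frame of awl_foam_floor below 0.0175 m and angle between the y axis of awl_mid and the y axis of awl_foam_floor, either way round below 0.25 rad and horizontal distance between tape_measure_mid and measure_foam_floor below 0.016 m and z of tape_measure_mid in the frame of measure_foam_floor below 0.035 m and angle between the y axis of tape_measure_mid and the y axis of measure_foam_floor, either way round below 0.25 rad and horizontal distance between pliers_mid and pliers_foam_floor below 0.016 m and z of pliers_mid in the frame of pliers_foam_floor below 0.011 m and angle between the y axis of pliers_mid and the y axis of pliers_foam_floor, either way round below 0.25 rad); the robot touches nothing.
It fails at once if the scissors are moved by more than 30 mm (distance of scissors_mid from where it was at the start of the episode above 0.03 m).
It fails at once if the label roll is moved by more than 30 mm (distance of label_mid from where it was at the start of the episode above 0.03 m).
It also fails if it takes over 109 s, if anything falls off the work surface, if the arm or the gripper's body presses on something with over 40 N, if the wrist force passes 120 N, or if a joint passes its speed limit or range.

## Robot

A 6-joint arm with a two-finger parallel gripper is mounted at the origin on a cart in front of the work surface, level with it; the furniture and walls round the work are solid. World frame = base frame: x ahead of the robot, y to its left, z up, the work surface at z = 0. Lengths are in m, angles in rad, forces in N, time in s.
With the tool pointing down it reaches from about 0.35 to 0.85 m from the base axis. Payload 8.1 kg.
Tool frame: the origin (TCP) lies between the finger pads; the fingertips stand 11 mm ahead of it and the grasp point (between the pads) lies 8 mm behind it (robot.tips_ahead is the distance from the TCP to the fingertips, in m); z points along the fingers, y is the line along which they close (so a half turn about z gives the same grasp; the last joint's range is limited). The gripper opens to 93 mm and grips with 3 to 60 N. Pads are 15 mm wide; open, the fingers measure 128 mm over their backs; the gripper's body (75 mm by 188 mm) begins 65 mm behind the grasp point.
Start: joints at [1.152, 0.13, 1.488, -0, 1.523, -0.085], TCP at [0.197, 0.567, 0.23] pointing down, gripper open.
Joint ranges: [-2.96, 2.96], [-0.89, 2.26], [0.02, 2.5], [-1.34, 4.48], [0, 2.73], [-2.66, 2.66]. Speed limits (rad/s): [2.39, 2.39, 2.79, 3.14, 3.14, 3.14].

## Interface

Orientations are given as a rotation vector (axis times angle).
In Python, from plant import robot gives the robot as it stands. The module is installed in compiled form; this text tells all that it offers.
- The arm moves only by the tool move_arm, never from a script. Its argument "deltas" is one flat list of numbers, 7 for each row, row after row: the shift along the tool's x, y, z in m, then the turn, a rotation vector about the tool's x, y, z in rad, then the opening, from 0 (shut) to 1 (fully open). A call has 1 to 12 rows; each row is the pose to reach, as a shift and turn from the pose commanded when the call began, along the tool's axes at that moment; what a row does not reach only later rows make up. A row lasts 1/8 s, in which the tool goes at most 62.5 mm and 10.7 degrees, less where a joint would pass 70% of its speed; a pose out of reach is approached as far as the arm can. A call with a gripper value outside its range is refused whole. The fingers move at their own pace and stop on an object; "squeeze" is the grip in N (left out, the last holds). Time passes only in rows, so rows that repeat a pose let the fingers close. It gives the time, the measured TCP pose, the force, the opening and the grip force at its end, in the units of the state.
- robot.read_state(): the state, without advancing time (a new reading comes with each control period).
- robot.read_camera(name): name is "scene" or "top" or "wrist"; returns (picture, depth): 384x512x3 uint8, red, green, blue; 384x512 float32, m along the optical axis (not along the pixel's ray), 0 where there is no reading.
- robot.camera_model(name): a dict with "K" (3x3 intrinsics, pixels), "R" (3x3) and "t" (3): a world point X has camera coordinates R X + t; the wrist camera has in their place "tool_from_camera" (4x4, takes a point from camera to tool coordinates, whose origin is the TCP and whose axes are the flange's). Camera axes: x right, y down, z forward; pixel columns grow to the right and rows downward; lengths in m; the calibration is good to about 2 mm. A picture is of the moment at which its call begins: read the wrist's pose just before it. camera_model takes no time and is no camera call.
- robot.close_job(): hands the job in; it is judged then, once.
Trained networks look in the newest picture that a camera, given by its name, has taken for a name from the list of things; names that differ only in an ending like _2 or _b are one class to them, and where a whole thing is asked for, a point or a joint stands for the part that bears it (a point fixed in the world has none). Each returns a list of dicts, best first, with "confidence" (0 to 1); they miss things now and then, are a little off and sometimes report something else, mostly with a low value. They report only what shows in the picture. A call takes as long as a camera call.
- robot.recognise(camera, label): "uv" ([column, row] in pixels, amid what is visible of it).
The state is a dict: "t": time; "q": joint angles; "dq": joint speeds; "joint_torque": joint torques, N m; "tool_pos": TCP position; "orientation": TCP orientation; "force": force on the tool from outside, world axes, zero at the start; "wrist_torque": the same for the moment, N m; "opening": finger opening in m; "gripper_force": force on a finger pad.
Only numpy, scipy, OpenCV 4.12 (cv2) and the standard library are available. Lean on these libraries where they do the work, as an engineer would, in place of code of your own. Each camera call takes 0.05 s, during which the arm holds its last target. There are 200 camera calls.

## Working session

There is one attempt and no reset: what is moved stays moved. The work goes in short steps, Python scripts to look and compute and a tool call to move; the robot and the scene stay as the last step left them, time stands still between calls to the robot, and variables do not carry over. Pictures are saved under pics/ and viewed, at most 14 in all, crops included, and the job is handed in when it is done.

Besides the shell and the picture viewer there is one more tool, called after "Emit:" as name(argument=value, ...), one argument or row to a line, values as JSON. move_arm: Moves the arm, as the interface text tells. Its arguments: {"type":"object","properties":{"deltas":{"type":"array","items":{"type":"number"}},"squeeze":{"type":"number"}},"required":["deltas"]}

```bash
mkdir -p pics; cat > h.py <<'E'
import numpy as np, cv2
from plant import robot
from scipy.spatial.transform import Rotation as Ro
def snap(cam,fn=None):
    s=robot.read_state(); im,d=robot.read_camera(cam)
    if fn: cv2.imwrite(fn,im[:,:,::-1])
    return s,im,d
def world(cam,s,d):
    m=robot.camera_model(cam); K=np.array(m["K"])
    v,u=np.mgrid[:d.shape[0],:d.shape[1]]
    P=np.stack([(u-K[0,2])/K[0,0]*d,(v-K[1,2])/K[1,1]*d,d],-1)
    if cam=="wrist":
        T=np.array(m["tool_from_camera"]); P=P@T[:3,:3].T+T[:3,3]
        return P@Ro.from_rotvec(s["orientation"]).as_matrix().T+np.array(s["tool_pos"])
    return (P-np.array(m["t"]))@np.array(m["R"])
E
python3 - <<'E'
from h import *
s,im,d=snap("top","pics/top.png")
W=world("top",s,d); np.save("W.npy",W); np.save("im.npy",im)
for n in ["screwdriver_mid","awl_mid","tape_measure_mid","pliers_mid","driver_foam_floor","awl_foam_floor","measure_foam_floor","pliers_foam_floor","scissors_mid","label_mid"]:
    for r in robot.recognise("top",n)[:2]:
        u,v=np.round(r["uv"]).astype(int); print(n,(u,v),round(r["confidence"],2),W[v,u].round(3))
print(s["tool_pos"],s["orientation"],s["t"])
print(Ro.from_rotvec(s["orientation"]).as_matrix().round(2))
E
```

```text
screwdriver_mid (np.int64(354), np.int64(213)) 0.5 [ 0.455 -0.297  0.027]
awl_mid (np.int64(374), np.int64(176)) 0.66 [ 0.581 -0.374  0.023]
tape_measure_mid (np.int64(208), np.int64(237)) 0.79 [0.387 0.197 0.064]
tape_measure_mid (np.int64(231), np.int64(177)) 0.28 [0.593 0.12  0.017]
pliers_mid (np.int64(314), np.int64(217)) 0.61 [ 0.446 -0.162  0.014]
driver_foam_floor (np.int64(202), np.int64(176)) 0.97 [0.599 0.22  0.018]
awl_foam_floor (np.int64(232), np.int64(178)) 0.61 [0.59  0.117 0.01 ]
measure_foam_floor (np.int64(266), np.int64(176)) 0.91 [ 0.594 -0.002  0.006]
pliers_foam_floor (np.int64(174), np.int64(183)) 0.67 [0.579 0.32  0.005]
scissors_mid (np.int64(133), np.int64(227)) 0.91 [0.43  0.464 0.001]
scissors_mid (np.int64(313), np.int64(218)) 0.43 [ 0.443 -0.159  0.011]
label_mid (np.int64(376), np.int64(138)) 0.58 [ 0.711 -0.385  0.036]
[0.19635496 0.56639859 0.22860036] [-5.21863578e-01 -3.09750417e+00  2.73573810e-03] 0.0
[[-0.94  0.33 -0.  ]
 [ 0.33  0.94 -0.  ]
 [ 0.   -0.   -1.  ]]
```

View pics/top.png

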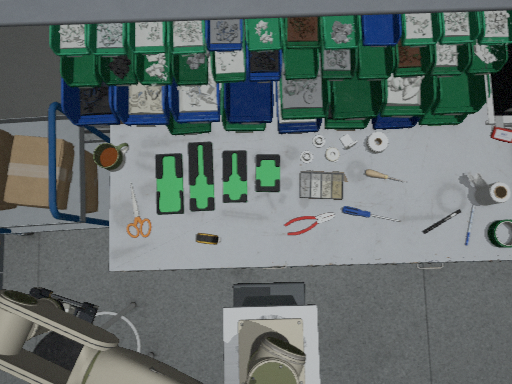

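The top view shows the inserts in a row: pliers (169,184), driver (201,176), awl (235,176) and measure (267,173), with their wide ends toward the robot. The tools are the tape (207,239), pliers (310,222), screwdriver (370,214) and awl (385,176). I'll measure each outline next.

```bash
python3 - <<'E'
from h import *
W=np.load("W.npy"); im=np.load("im.npy"); hsv=cv2.cvtColor(im,cv2.COLOR_RGB2HSV)
H,S,V=[hsv[...,i].astype(int) for i in range(3)]
def fit(name,box,mask):
    u0,v0,u1,v1=box; m=np.zeros(mask.shape,bool); m[v0:v1,u0:u1]=mask[v0:v1,u0:u1]
    P=W[m]; P=P[P[:,2]>-0.02]; 
    r=cv2.minAreaRect(P[:,:2].astype(np.float32)); b=cv2.boxPoints(r)
    c=P[:,:2]-P[:,:2].mean(0); w,e=np.linalg.eigh(c.T@c)
    print(name,m.sum(),"c",np.round(r[0],3),"size",np.round(r[1],3),"ang",round(r[2],1),"pca",round(np.degrees(np.arctan2(e[1,1],e[0,1])),1),"mean",P.mean(0).round(3),"z",np.percentile(P[:,2],[5,50,95]).round(3))
ins=(V<60)|((H>45)&(H<80)&(S>150))
for n,b in dict(pl=(152,148,186,220),dr=(187,138,217,216),aw=(220,145,250,208),me=(253,150,283,195)).items(): 
    fit(n,b,ins); fit(n+" green",b,(H>45)&(H<80)&(S>150))
zz=W[...,2]
fit("tape",(190,228,222,248),zz>0.03)
fit("pliers",(280,205,340,240),((S>80)|(zz>0.006)))
fit("pl red",(280,205,340,240),(S>120))
fit("sd",(335,200,405,226),((S>100)|(zz>0.006)))
fit("sd blue",(335,200,405,226),(S>120))
fit("awl",(360,165,412,187),((S>50)|(zz>0.008)))
big=np.vstack([cv2.resize(im[140:245,150:283][:, :],None,fx=4,fy=4)[:, :532]])
b2=cv2.resize(im[140:245,278:412],None,fx=4,fy=4)
cv2.imwrite("pics/a.png",cv2.resize(np.hstack([big,b2]),(800,316))[:,:,::-1])
E
```

```text
pl 465 c [0.471 0.241] size [0.494 0.193] ang 41.5 pca -170.9 mean [0.597 0.333 0.028] z [0.015 0.022 0.029]
pl green 2 c [0.606 0.329] size [0.063 0.   ] ang -103.7 pca 76.3 mean [0.606 0.329 0.013] z [0.01  0.013 0.015]
dr 860 c [0.51  0.181] size [0.444 0.169] ang 26.7 pca -178.1 mean [0.62  0.224 0.024] z [0.016 0.023 0.028]
dr green 2 c [0.57  0.226] size [0.053 0.   ] ang 90.7 pca 90.7 mean [0.57  0.226 0.015] z [0.011 0.015 0.02 ]
aw 584 c [0.513 0.091] size [0.354 0.108] ang 10.9 pca -177.8 mean [0.615 0.108 0.025] z [0.016 0.023 0.029]<stdin>:8: RuntimeWarning: Mean of empty slice.
  ret = um.true_divide(
<stdin>:9: RuntimeWarning: Mean of empty slice.
Traceback (most recent call last):
IndexError: index -1 is out of bounds for axis 0 with size 0
```

```bash
cat > fit.py <<'E'
from h import *
W=np.load("W.npy"); im=np.load("im.npy"); I=im.astype(int)
S=I.max(2)-I.min(2); G=(I[...,1]-np.maximum(I[...,0],I[...,2]))>50; zz=W[...,2]
def fit(name,box,mask):
    u0,v0,u1,v1=box; m=np.zeros(mask.shape,bool); m[v0:v1,u0:u1]=mask[v0:v1,u0:u1]
    m&=(zz>-0.03)&(zz<0.1)
    P=W[m]
    if len(P)<5: print(name,"few"); return
    r=cv2.minAreaRect(P[:,:2].astype(np.float32))
    c=P[:,:2]-P[:,:2].mean(0); w,e=np.linalg.eigh(c.T@c)
    print(name,m.sum(),"c",np.round(r[0],3),"size",np.round(r[1],3),"ang",round(r[2],1),"pca",round(np.degrees(np.arctan2(e[1,1],e[0,1])),1),"mean",P.mean(0).round(3),"z",np.percentile(P[:,2],[5,50,95]).round(3))
E
python3 - <<'E'
from fit import *
ins=(I.max(2)<60)|G
for n,b in dict(pl=(152,148,186,220),dr=(187,138,217,216),aw=(220,145,250,208),me=(253,150,283,195)).items(): 
    fit(n,b,ins); fit(n+" green",b,G)
fit("tape",(190,228,222,248),zz>0.03)
fit("pliers",(280,205,340,240),((S>80)|(zz>0.006)))
fit("pl red",(280,205,340,240),(S>80))
fit("sd",(335,200,405,226),((S>70)|(zz>0.008)))
fit("sd blue",(335,200,405,226),(S>70))
fit("awl",(360,165,412,187),((S>50)|(zz>0.008)))
a=cv2.resize(im[140:245,150:283],None,fx=4,fy=4)[:, :532]
b2=cv2.resize(im[140:245,278:412],None,fx=4,fy=4)
cv2.imwrite("pics/a.png",cv2.resize(np.hstack([a,b2]),(800,316))[:,:,::-1])
print(im[176,202],im[176,192])
E
```

```text
pl 1450 c [0.576 0.335] size [0.208 0.091] ang 0.9 pca -178.6 mean [0.576 0.336 0.014] z [0.005 0.012 0.026]
pl green 987 c [0.578 0.336] size [0.194 0.089] ang 0.1 pca -179.3 mean [0.566 0.337 0.011] z [0.005 0.011 0.017]
dr 1461 c [0.599 0.224] size [0.238 0.081] ang 0.7 pca -178.9 mean [0.599 0.224 0.018] z [0.006 0.019 0.027]
dr green 604 c [0.601 0.22 ] size [0.078 0.22 ] ang 87.9 pca -178.0 mean [0.57  0.224 0.011] z [0.004 0.011 0.017]
aw 1095 c [0.596 0.107] size [0.08  0.177] ang 89.5 pca -179.3 mean [0.596 0.108 0.017] z [0.006 0.018 0.028]
aw green 512 c [0.597 0.107] size [0.077 0.163] ang 89.1 pca -179.3 mean [0.574 0.108 0.011] z [0.005 0.011 0.017]
me 789 c [ 0.603 -0.007] size [0.08  0.128] ang 87.9 pca 175.9 mean [ 0.604 -0.007  0.016] z [0.006 0.014 0.027]
me green 472 c [ 0.606 -0.007] size [0.08 0.09] ang 87.9 pca 174.8 mean [ 0.606 -0.007  0.011] z [0.005 0.011 0.017]
tape 201 c [0.383 0.205] size [0.069 0.033] ang 83.4 pca 81.0 mean [0.383 0.205 0.058] z [0.039 0.061 0.068]
pliers 450 c [ 0.43  -0.146] size [0.203 0.117] ang 88.4 pca 97.4 mean [ 0.43  -0.147  0.01 ] z [0.006 0.009 0.016]
pl red 144 c [ 0.422 -0.117] size [0.053 0.105] ang 16.7 pca 109.5 mean [ 0.422 -0.118  0.01 ] z [0.004 0.011 0.017]
sd 269 c [ 0.458 -0.358] size [0.231 0.083] ang 88.3 pca 79.7 mean [ 0.456 -0.324  0.02 ] z [0.009 0.021 0.029]
sd blue 103 c [ 0.46  -0.306] size [0.092 0.021] ang 74.7 pca 76.1 mean [ 0.46  -0.31   0.024] z [0.018 0.025 0.031]
awl 174 c [ 0.581 -0.421] size [0.069 0.176] ang 1.5 pca 80.5 mean [ 0.585 -0.391  0.019] z [0.009 0.019 0.028]
[ 85 170 109] [42 42 44]
```

View pics/a.png

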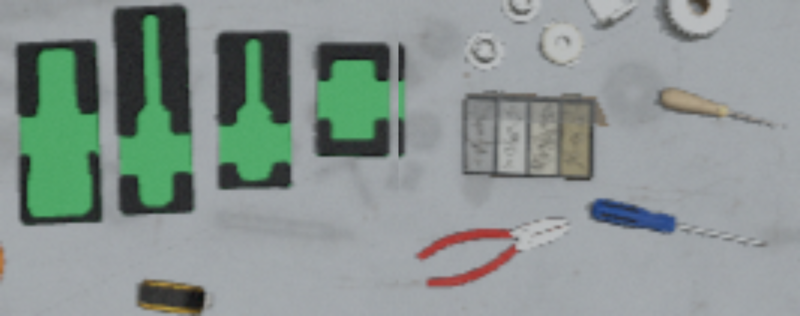

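The tools and inserts are located well enough to set out. I'll go for the tape measure first.

```bash
cat >> h.py <<'E'
def go(x,y,z,yaw):
    s=robot.read_state(); R=Ro.from_rotvec(s["orientation"]).as_matrix(); p=np.array(s["tool_pos"])
    a=np.radians(yaw); ty=np.array([np.cos(a),np.sin(a),0]); tz=np.array([0,0,-1.]); T=np.stack([np.cross(ty,tz),ty,tz],1)
    dx=R.T@(np.array([x,y,z])-p); rv=Ro.from_matrix(R.T@T).as_rotvec()
    print("delta",dx.round(4),"turn",rv.round(3),"rows",round(max(np.linalg.norm(dx)/.0625,np.degrees(np.linalg.norm(rv))/10.7),1),"t",round(s["t"],2),"pos",p.round(4),"yaw",round(np.degrees(np.arctan2(R[1,1],R[0,1])),1),"F",np.round(s["force"],1),"open",round(s["opening"],4))
E
python3 - <<'E'
from h import *
go(.383,.205,.2,-7)
print(np.round(robot.camera_model("wrist")["tool_from_camera"],3)); print(robot.camera_model("wrist")["K"])
E
```

```text
delta [-0.2947 -0.2808  0.0296] turn [-0.     0.     1.359] rows 7.3 t 0.55 pos [0.1966 0.5669 0.2296] yaw 70.9 F [-0.6 -0.1 -0.2] open 0.0929
[[-0.    -0.966 -0.26   0.073]
 [ 1.    -0.     0.    -0.   ]
 [-0.001 -0.26   0.966 -0.156]
 [ 0.     0.     0.     1.   ]]
[[269.73726572   0.         254.044983  ]
 [  0.         269.73726572 191.52932772]
 [  0.           0.           1.        ]]
```

Emit:
move_arm(
  deltas=[-0.2947,-0.2808,0.03,0,0,1.359,1,-0.2947,-0.2808,0.03,0,0,1.359,1,-0.2947,-0.2808,0.03,0,0,1.359,1,-0.2947,-0.2808,0.03,0,0,1.359,1,-0.2947,-0.2808,0.03,0,0,1.359,1,-0.2947,-0.2808,0.03,0,0,1.359,1,-0.2947,-0.2808,0.03,0,0,1.359,1,-0.2947,-0.2808,0.03,0,0,1.359,1,-0.2947,-0.2808,0.03,0,0,1.359,1],
  squeeze=25,
)

```text
t: 1.68
tool_pos: [0.3832, 0.2046, 0.1998]
orientation: [2.353, 2.081, 0.001]
force: [0.6, -0.6, 0.2]
opening: 0.093
gripper_force: 0.0
```

```bash
cat >> h.py <<'E'
def look(fn=None):
    s,im,d=snap("wrist",fn); W=world("wrist",s,d); W[d<=0]=np.nan
    I=im.astype(int); return im,W,I.max(2)-I.min(2),W[...,2]
def rect(n,W,m,z0=-.02,z1=.12):
    m=m&(W[...,2]>z0)&(W[...,2]<z1)
    k,l,st,_=cv2.connectedComponentsWithStats(m.astype(np.uint8))
    for i in sorted(range(1,k),key=lambda i:-st[i,4])[:3]:
        if st[i,4]<60: continue
        P=W[l==i]; r=cv2.minAreaRect(P[:,:2].astype(np.float32)); c=P[:,:2]-P[:,:2].mean(0); w,e=np.linalg.eigh(c.T@c)
        print(n,st[i],"c",np.round(r[0],4),"size",np.round(r[1],3),"ang",round(r[2],1),"pca",round(np.degrees(np.arctan2(e[1,1],e[0,1])),1),"mean",P.mean(0).round(4),"zmed",np.median(P[:,2]).round(4))
E
python3 - <<'E'
from h import *
im,W,S,z=look("pics/w1.png")
rect("tape",W,z>.045); go(.383,.205,.2,-7)
E
```

```text
tape [ 241  154   29   52 1383] c [0.3834 0.2073] size [0.062 0.032] ang 82.3 pca 81.3 mean [0.3836 0.2115 0.0611] zmed 0.0636
delta [-0.     -0.0001 -0.0002] turn [ 0.    -0.     0.001] rows 0.0 t 1.73 pos [0.3831 0.205  0.1998] yaw -6.9 F [ 0.   0.7 -0.8] open 0.0931
```

View pics/w1.png

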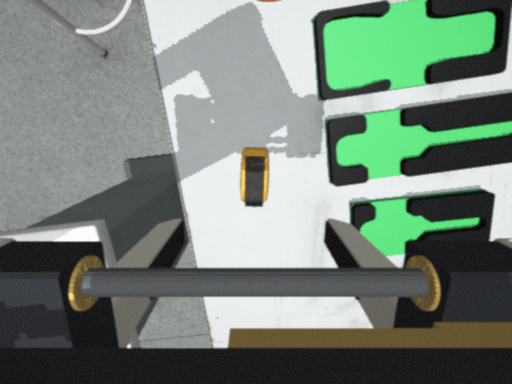

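The tape is at (255,177), standing and aligned between the fingers. I'll grip it high.

Emit:
move_arm(
  deltas=[0.002,0,0.06,0,0,0.017,1,0.002,0,0.12,0,0,0.017,1,0.002,0,0.155,0,0,0.017,1,0.002,0,0.162,0,0,0.017,1,0.002,0,0.162,0,0,0.017,1,0.002,0,0.162,0,0,0.017,0.2,0.002,0,0.162,0,0,0.017,0.2,0.002,0,0.162,0,0,0.017,0.2,0.002,0,0.162,0,0,0.017,0.2,0.002,0,0.162,0,0,0.017,0.2,0.002,0,0.162,0,0,0.017,0.2],
  squeeze=30,
)

```text
t: 3.1
tool_pos: [0.3832, 0.207, 0.0376]
orientation: [-2.37, -2.062, 0.0]
force: [-0.7, -0.2, -0.5]
opening: 0.0378
gripper_force: 0.0
```

```bash
python3 -c "
from h import *
go(.605,-.004,.2,88)"
```

```text
delta [-0.1782  0.2489 -0.1624] turn [-0.    -0.    -1.675] rows 9.0 t 3.1 pos [0.3832 0.207  0.0376] yaw -8.0 F [-0.7 -0.2 -0.5] open 0.0378
```

Emit:
move_arm(
  deltas=[0,0,0,0,0,0,0.1,0,0,0,0,0,0,0.1,0,0,0,0,0,0,0.1,0,0,-0.05,0,0,0,0.1,0,0,-0.11,0,0,0,0.1,-0.08,0.12,-0.14,0,0,-0.2,0.1,-0.178,0.249,-0.14,0,0,-1.66,0.1,-0.178,0.249,-0.14,0,0,-1.66,0.1,-0.178,0.249,-0.14,0,0,-1.66,0.1,-0.178,0.249,-0.14,0,0,-1.66,0.1,-0.178,0.249,-0.14,0,0,-1.66,0.1,-0.178,0.249,-0.14,0,0,-1.66,0.1],
)

```text
t: 4.6
tool_pos: [0.6053, -0.005, 0.1762]
orientation: [-0.675, -3.066, 0.0]
force: [0.3, 0.1, -2.7]
opening: 0.0319
gripper_force: 29.9
```

Emit:
move_arm(
  deltas=[0,0,0,0,0,-0.6,0.1,0,0,0,0,0,-0.6,0.1,0,0,0,0,0,-0.6,0.1],
)

```text
t: 4.97
tool_pos: [0.6046, -0.0036, 0.1765]
orientation: [0.205, -3.133, -0.001]
force: [-0.2, 0.3, -3.4]
opening: 0.0315
gripper_force: 29.9
```

```bash
python3 - <<'E'
from h import *
im,W,S,z=look("pics/w2.png")
I=im.astype(int);G=(I[...,1]-np.maximum(I[...,0],I[...,2]))>50
rect("green",W,G,-.02,.025); go(.605,-.004,.18,87)
E
```

```text
green [ 410  104   78  159 4798] c [0.5855 0.2251] size [0.2   0.083] ang 1.8 pca -177.2 mean [0.5527 0.2251 0.0117] zmed 0.0113
green [ 315  115   76  126 4325] c [0.5909 0.1082] size [0.083 0.158] ang 89.3 pca -178.9 mean [0.5656 0.1087 0.0114] zmed 0.0111
green [ 216  140   72   55 2026] c [ 0.5881 -0.0093] size [0.067 0.088] ang 7.3 pca 112.6 mean [ 0.5841 -0.0112  0.0111] zmed 0.011
delta [-0.0004 -0.0004 -0.0034] turn [ 0.    -0.002  0.193] rows 1.0 t 5.03 pos [ 0.6046 -0.0037  0.1766] yaw 98.1 F [-0.3  0.6 -1.9] open 0.0318
```

View pics/w2.png

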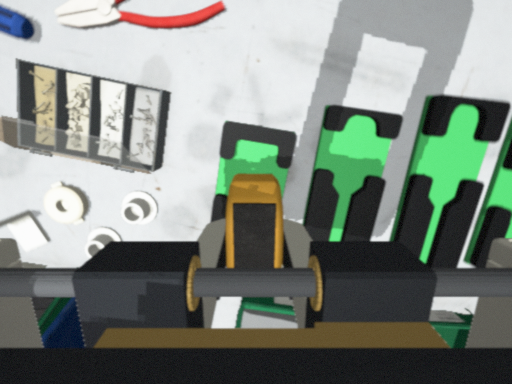

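The tape is held at (255,220). The wrist overshot the turn by 11°, so I'll turn back, shift a few mm and go down.

Emit:
move_arm(
  deltas=[0.006,-0.0025,0,0,0,0.18,0.1,0.006,-0.0025,0.03,0,0,0.18,0.1,0.006,-0.0025,0.07,0,0,0.18,0.1,0.006,-0.0025,0.095,0,0,0.18,0.1,0.006,-0.0025,0.105,0,0,0.18,0.1,0.006,-0.0025,0.115,0,0,0.18,0.1,0.006,-0.0025,0.122,0,0,0.18,0.1,0.006,-0.0025,0.1265,0,0,0.18,0.1,0.006,-0.0025,0.1265,0,0,0.18,0.1],
)

```text
t: 6.15
tool_pos: [0.5996, -0.007, 0.0512]
orientation: [0.087, 3.14, -0.0]
force: [0.7, -0.1, -2.4]
opening: 0.032
gripper_force: 29.9
```

```bash
python3 - <<'E'
from h import *
s,im,d=snap("scene","pics/s1.png"); go(.599,-.007,.048,87)
E
```

```text
delta [ 0.0008 -0.      0.0035] turn [-0.     0.    -0.003] rows 0.1 t 6.2 pos [ 0.5998 -0.007   0.0515] yaw 86.8 F [ 0.3 -0.4 -2.9] open 0.0318
```

View pics/s1.png

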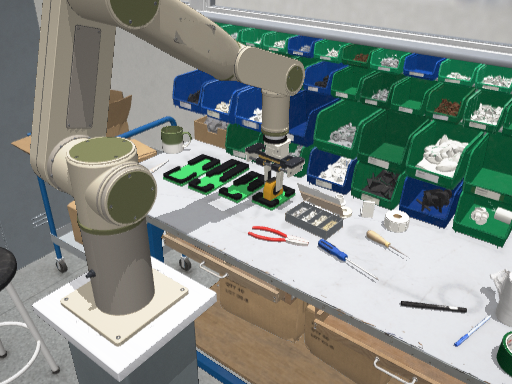

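The scene view shows the tape in its insert at (270,190), and the force is only its own weight. I'll lower it the last 3.5 mm, let go and rise.

Emit:
move_arm(
  deltas=[0,0,0.0035,0,0,0,0.1,0,0,0.0035,0,0,0,0.6,0,0,0.0035,0,0,0,0.6,0,0,0.0035,0,0,0,0.6,0,0,-0.04,0,0,0,0.6,0,0,-0.1,0,0,0,0.6,0,0,-0.15,0,0,0,1],
)

```text
t: 7.08
tool_pos: [0.5998, -0.007, 0.2037]
orientation: [0.087, 3.139, -0.0]
force: [0.2, 0.4, -0.0]
opening: 0.0619
gripper_force: 0.0
```

```bash
python3 - <<'E'
from h import *
s,im,d=snap("top"); W=world("top",s,d); np.save("W.npy",W); np.save("im.npy",im)
rect("tape",W[:, :],(W[...,2]>.045)&(W[...,0]<.68)&(abs(W[...,1])<.06)&(W[...,0]>.52))
go(.44,-.17,.2,15)
E
```

```text
tape [263 170  10  14 115] c [ 0.5849 -0.0065] size [0.03  0.042] ang 88.3 pca 177.2 mean [ 0.5839 -0.0061  0.0687] zmed 0.0716
delta [ 0.154  -0.1715  0.0104] turn [0.007 0.01  1.254] rows 6.7 t 7.12 pos [ 0.6031 -0.0073  0.2121] yaw 86.8 F [1.9 0.  4.9] open 0.0653
```

Emit:
move_arm(
  deltas=[0.154,-0.18,0.0,0,0,1.25,1,0.154,-0.18,0.0,0,0,1.25,1,0.154,-0.18,0.0,0,0,1.25,1,0.154,-0.18,0.0,0,0,1.25,1,0.154,-0.18,0.0,0,0,1.25,1,0.154,-0.18,0.0,0,0,1.25,1,0.154,-0.18,0.0,0,0,1.25,1,0.154,-0.18,0.0,0,0,1.25,1,0.154,-0.18,0.0,0,0,1.25,1],
)

```text
t: 8.25
tool_pos: [0.4359, -0.1782, 0.2012]
orientation: [1.904, 2.499, -0.0]
force: [0.1, 0.5, -0.7]
opening: 0.0932
gripper_force: 0.0
```

```bash
python3 - <<'E'
from h import *
im,W,S,z=look("pics/w3.png")
rect("pl red",W,(S>90)&(im[...,0]>im[...,2]+60)); go(.44,-.17,.2,15)
W0=np.load("W.npy");im0=np.load("im.npy");I=im0.astype(int);s=I.max(2)-I.min(2)
rect("tape",W0,(W0[...,2]>.045)&(W0[...,0]<.68)&(abs(W0[...,1])<.06)&(W0[...,0]>.52))
E
```

```text
pl red [408  46  64  46 987] c [ 0.5888 -0.0164] size [0.028 0.063] ang 62.3 pca 156.4 mean [ 0.579  -0.0121  0.0586] zmed 0.0601
pl red [261  80  18  90 544] c [ 0.4379 -0.1123] size [0.017 0.109] ang 11.7 pca 101.6 mean [ 0.4388 -0.1111  0.0108] zmed 0.0108
pl red [235  80  18  90 537] c [ 0.4038 -0.1217] size [0.017 0.109] ang 20.0 pca 110.0 mean [ 0.4026 -0.1215  0.0109] zmed 0.0109
delta [0.0068 0.0062 0.0011] turn [0.    0.    0.006] rows 0.1 t 8.3 pos [ 0.4359 -0.1781  0.2011] yaw 15.4 F [-0.5  0.2  0.7] open 0.0926
tape [263 170  10  14 115] c [ 0.5849 -0.0065] size [0.03  0.042] ang 88.3 pca 177.2 mean [ 0.5839 -0.0061  0.0687] zmed 0.0716
```

View pics/w3.png

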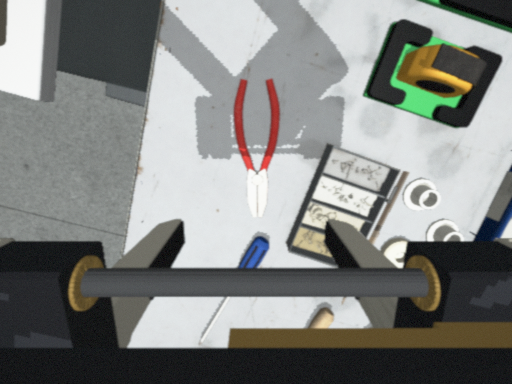

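Pliers: handle ends at about (243,80) and (271,80), jaw tip at (258,216). The tape stands in its pocket at (440,75). I'll check the pliers' mid from both ends.

```bash
python3 - <<'E'
from h import *
im,W,S,z=look()
d=np.array([np.cos(np.radians(105.8)),np.sin(np.radians(105.8))])
m=np.zeros(z.shape,bool); m[74:225,225:285]=True; m&=(z>.005)&(z<.03)
P=W[m][:,:2]; q=(P-[.4305,-.1506])@d; n=(P-[.4305,-.1506])@[-d[1],d[0]]
print("along",np.percentile(q,[0,.5,1,50,99,99.5,100]).round(4))
for a in np.arange(-.09,.09,.015):
    k=(q>a)&(q<a+.015)
    if k.sum(): print(round(a+.0075,3),n[k].min().round(4),n[k].max().round(4),k.sum())
c=np.array([.4305,-.1506])+d*.002
go(c[0],c[1],.013,15.8)
E
```

```text
along [-0.0849 -0.0829 -0.0805  0.0086  0.0887  0.0898  0.091 ]
-0.082 -0.0097 0.008 74
-0.068 -0.0137 0.012 189
-0.052 -0.0137 0.0119 210
-0.038 -0.0136 0.013 225
-0.022 -0.0149 0.014 197
-0.008 -0.0198 0.0202 206
0.008 -0.025 0.0238 213
0.022 -0.0273 0.026 214
0.038 -0.0285 0.0282 221
0.053 -0.0281 0.0278 229
0.068 -0.028 0.0276 236
0.082 -0.0241 0.0234 219
delta [0.03   0.0021 0.1881] turn [ 0.     0.    -0.008] rows 3.0 t 8.35 pos [ 0.4359 -0.1782  0.2011] yaw 15.3 F [ 0.2 -0.9  0.2] open 0.093
```

Emit:
move_arm(
  deltas=[0.031,0.002,0.05,0,0,-0.008,1,0.031,0.002,0.11,0,0,-0.008,1,0.031,0.002,0.16,0,0,-0.008,1,0.031,0.002,0.18,0,0,-0.008,1,0.031,0.002,0.187,0,0,-0.008,1,0.031,0.002,0.1875,0,0,-0.008,0.3,0.031,0.002,0.1875,0,0,-0.008,0.2,0.031,0.002,0.1875,0,0,-0.008,0.2,0.031,0.002,0.1875,0,0,-0.008,0.2,0.031,0.002,0.1875,0,0,-0.008,0.2,0.031,0.002,0.1875,0,0,-0.008,0.2,0.031,0.002,0.1875,0,0,-0.008,0.2],
  squeeze=35,
)

```text
t: 9.85
tool_pos: [0.4299, -0.1478, 0.0139]
orientation: [1.898, 2.503, 0.0]
force: [-1.0, 1.3, 3.3]
opening: 0.0449
gripper_force: 33.8
```

Emit:
move_arm(
  deltas=[0,0,0,0,0,0,0.2,0,0,-0.03,0,0,0,0.2,0,0,-0.08,0,0,0,0.2,0,0,-0.14,0,0,0,0.2,0,0,-0.16,0,0,0,0.2],
)

```text
t: 10.48
tool_pos: [0.4311, -0.1486, 0.1774]
orientation: [1.895, 2.499, 0.001]
force: [0.7, -0.1, -3.0]
opening: 0.0448
gripper_force: 34.0
```

```bash
python3 -c "
from h import *
go(.577,.336,.17,91.4)"
```

```text
delta [0.4272 0.2714 0.0069] turn [ 1.000e-03  6.000e-03 -1.322e+00] rows 8.1 t 10.47 pos [ 0.4311 -0.1486  0.1774] yaw 15.7 F [ 0.7 -0.1 -3. ] open 0.0448
```

Emit:
move_arm(
  deltas=[0.427,0.27,0,0,0,-1.32,0.2,0.427,0.27,0,0,0,-1.32,0.2,0.427,0.27,0,0,0,-1.32,0.2,0.427,0.27,0,0,0,-1.32,0.2,0.427,0.27,0,0,0,-1.32,0.2,0.427,0.27,0,0,0,-1.32,0.2,0.427,0.27,0,0,0,-1.32,0.2,0.427,0.27,0,0,0,-1.32,0.2,0.427,0.27,0,0,0,-1.32,0.2,0.427,0.27,0,0,0,-1.32,0.2,0.427,0.27,0,0,0,-1.32,0.2],
)

```text
t: 11.85
tool_pos: [0.5741, 0.3349, 0.1734]
orientation: [0.034, -3.141, 0.001]
force: [1.2, -0.8, -2.2]
opening: 0.0447
gripper_force: 34.0
```

```bash
python3 - <<'E'
from h import *
im,W,S,z=look("pics/w4.png")
I=im.astype(int);G=(I[...,1]-np.maximum(I[...,0],I[...,2]))>50
rect("green",W,G,-.02,.03); rect("red",W,(S>90)&(im[...,0]>im[...,2]+60),.1,.25)
go(.575,.336,.1,91.4)
E
```

```text
green [ 226   98   56  159 6869] c [0.5762 0.3348] size [0.197 0.066] ang 2.5 pca -177.9 mean [0.5611 0.3346 0.011 ] zmed 0.011
green [ 125  103   73  138 5035] c [0.5701 0.2231] size [0.168 0.088] ang 0.9 pca -179.1 mean [0.5515 0.2244 0.011 ] zmed 0.0109
green [  27  125   76  128 4065] c [0.5927 0.1059] size [0.161 0.092] ang 0.4 pca 176.2 mean [0.565  0.1087 0.0109] zmed 0.0108
red [ 261   90   40  177 2752] c [0.5408 0.3519] size [0.02  0.112] ang 88.0 pca 178.5 mean [0.5345 0.353  0.1704] zmed 0.1705
red [ 207   92   42  175 2638] c [0.5419 0.3166] size [0.11  0.019] ang 5.6 pca -174.7 mean [0.5373 0.3153 0.1705] zmed 0.1706
delta [-0.0007  0.0012  0.0738] turn [-0.     0.    -0.003] rows 1.2 t 11.9 pos [0.5743 0.3348 0.1738] yaw 91.2 F [-0.8 -0.5 -2.5] open 0.0449
```

View pics/w4.png

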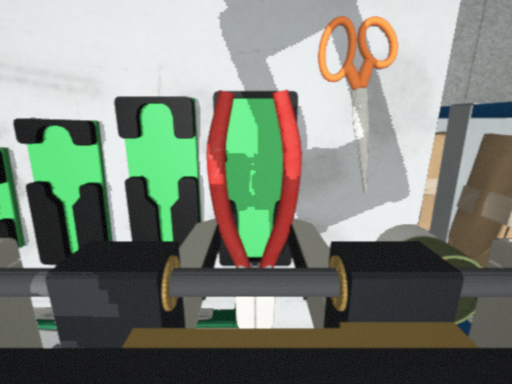

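The pliers hang centred over their insert at (255,175), with the handles toward the wide end. Going down.

Emit:
move_arm(
  deltas=[0,0.001,0.05,0,0,0,0.2,0,0.001,0.1,0,0,0,0.2,0,0.001,0.13,0,0,0,0.2,0,0.001,0.14,0,0,0,0.2,0,0.001,0.145,0,0,0,0.2,0,0.001,0.148,0,0,0,0.2,0,0.001,0.148,0,0,0,0.2],
)

```text
t: 12.78
tool_pos: [0.5751, 0.3376, 0.027]
orientation: [-0.036, 3.14, 0.001]
force: [-0.1, -0.5, -1.9]
opening: 0.0448
gripper_force: 34.0
```

Emit:
move_arm(
  deltas=[0,-0.001,0.0025,0,0,0,0.2,0,-0.001,0.0025,0,0,0,0.65,0,-0.001,0.0025,0,0,0,0.65,0,-0.001,0.0025,0,0,0,0.65,0,-0.001,-0.03,0,0,0,0.65,0,-0.001,-0.09,0,0,0,0.65,0,-0.001,-0.15,0,0,0,1,0,-0.001,-0.15,0,0,0,1],
)

```text
t: 13.78
tool_pos: [0.5779, 0.3381, 0.1839]
orientation: [-0.036, 3.13, 0.008]
force: [0.9, 0.1, 0.0]
opening: 0.0761
gripper_force: 0.0
```

```bash
python3 - <<'E'
from h import *
im,W,S,z=look()
rect("red",W,(S>90)&(im[...,0]>im[...,2]+60),0,.05)
go(.459,-.311,.2,-15)
E
```

```text
red [ 313   13   77   71 2189] c [0.4299 0.4436] size [0.084 0.07 ] ang 90.0 pca 100.9 mean [0.4283 0.4428 0.0096] zmed 0.0098
red [228 100  21  94 714] c [0.5413 0.3179] size [0.109 0.019] ang 5.3 pca -174.9 mean [0.5375 0.3167 0.0206] zmed 0.0207
red [257 101  19  93 662] c [0.541 0.354] size [0.017 0.108] ang 87.8 pca 178.0 mean [0.5385 0.3551 0.0208] zmed 0.0208
delta [ 0.1319 -0.6454 -0.0229] turn [0.008 0.002 1.855] rows 10.5 t 13.82 pos [0.5763 0.3373 0.1799] yaw 91.3 F [ 0.1 -0.1 -0.5] open 0.0798
```

The pliers are home, with their top at 20.7 mm. The screwdriver is next.

Emit:
move_arm(
  deltas=[0.147,-0.704,-0.02,0,0,1.855,1,0.147,-0.704,-0.02,0,0,1.855,1,0.147,-0.704,-0.02,0,0,1.855,1,0.147,-0.704,-0.02,0,0,1.855,1,0.147,-0.704,-0.02,0,0,1.855,1,0.147,-0.704,-0.02,0,0,1.855,1,0.147,-0.704,-0.02,0,0,1.855,1,0.147,-0.704,-0.02,0,0,1.855,1,0.147,-0.704,-0.02,0,0,1.855,1,0.147,-0.704,-0.02,0,0,1.855,1,0.147,-0.704,-0.02,0,0,1.855,1,0.147,-0.704,-0.02,0,0,1.855,1],
)

```text
t: 15.32
tool_pos: [0.4413, -0.3732, 0.1936]
orientation: [-2.492, -1.908, 0.001]
force: [-0.0, 0.6, -1.3]
opening: 0.0932
gripper_force: 0.0
```

```bash
python3 - <<'E'
from h import *
im,W,S,z=look("pics/w5.png")
rect("blue",W,(S>70)&(im[...,2]>im[...,0]+50),0,.05)
rect("wood",W,(S>40)&(im[...,0]>im[...,2]+40),.006,.05)
go(.459,-.311,.0145,-15)
E
```

```text
blue [247  81  17  80 649] c [ 0.4591 -0.3069] size [0.09  0.018] ang 75.6 pca 76.6 mean [ 0.4592 -0.3096  0.0247] zmed 0.0247
wood [ 283   23   74   42 1670] c [ 0.5506 -0.2439] size [0.029 0.082] ang 85.7 pca 175.4 mean [ 0.5508 -0.2438  0.0135] zmed 0.0134
wood [363 125  22  63 776] c [ 0.585  -0.3844] size [0.077 0.019] ang 71.2 pca 74.3 mean [ 0.5867 -0.3796  0.0222] zmed 0.0225
wood [468 129  21  21  83] c [ 0.699  -0.3929] size [0.026 0.021] ang 5.7 pca -148.0 mean [ 0.7029 -0.3924  0.031 ] zmed 0.0351
delta [0.0674 0.0013 0.1791] turn [-0.002  0.001 -0.003] rows 3.1 t 15.38 pos [ 0.4406 -0.3757  0.1937] yaw -15.2 F [-2.5 -1.   1.1] open 0.0933
```

View pics/w5.png

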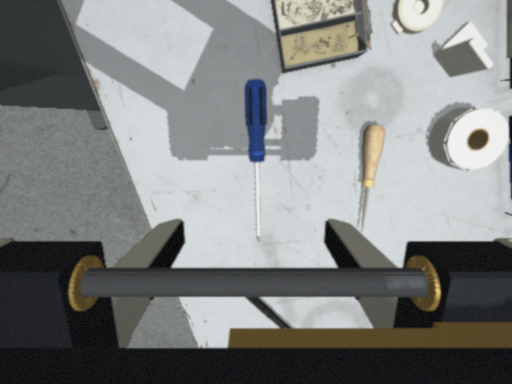

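Screwdriver: handle at (256,120), aligned between the fingers. Awl: handle at (372,155). Gripping the screwdriver.

Emit:
move_arm(
  deltas=[0.066,0.001,0.05,0,0,-0.015,1,0.066,0.001,0.11,0,0,-0.015,1,0.066,0.001,0.155,0,0,-0.015,0.8,0.066,0.001,0.172,0,0,-0.015,0.6,0.066,0.001,0.179,0,0,-0.015,0.5,0.066,0.001,0.179,0,0,-0.015,0.3,0.066,0.001,0.179,0,0,-0.015,0.05,0.066,0.001,0.179,0,0,-0.015,0.05,0.066,0.001,0.179,0,0,-0.015,0.05,0.066,0.001,0.179,0,0,-0.015,0.05,0.066,0.001,0.179,0,0,-0.015,0.05,0.066,0.001,0.179,0,0,-0.015,0.05],
  squeeze=25,
)

```text
t: 16.88
tool_pos: [0.4614, -0.3075, 0.017]
orientation: [2.477, 1.931, 0.0]
force: [-1.1, 0.2, 6.3]
opening: 0.0202
gripper_force: 25.0
```

Emit:
move_arm(
  deltas=[0,0,0,0,0,0,0.05,0,0,0,0,0,0,0.05,0,0,-0.03,0,0,0,0.05,0,0,-0.08,0,0,0,0.05,0,0,-0.14,0,0,0,0.05,0,0,-0.17,0,0,0,0.05],
)

```text
t: 17.62
tool_pos: [0.4623, -0.3081, 0.1903]
orientation: [2.474, 1.929, 0.002]
force: [0.3, -0.7, -1.7]
opening: 0.0198
gripper_force: 25.0
```

```bash
python3 -c "
from h import *
go(.544,.223,.18,91.5)"
```

```text
delta [ 0.535  -0.0504  0.0092] turn [ 1.000e-03  5.000e-03 -1.843e+00] rows 9.9 t 17.62 pos [ 0.4623 -0.3081  0.1903] yaw -14.1 F [ 0.3 -0.7 -1.7] open 0.0198
```

Emit:
move_arm(
  deltas=[0.535,-0.052,0,0,0,-1.84,0.05,0.535,-0.052,0,0,0,-1.84,0.05,0.535,-0.052,0,0,0,-1.84,0.05,0.535,-0.052,0,0,0,-1.84,0.05,0.535,-0.052,0,0,0,-1.84,0.05,0.535,-0.052,0,0,0,-1.84,0.05,0.535,-0.052,0,0,0,-1.84,0.05,0.535,-0.052,0,0,0,-1.84,0.05,0.535,-0.052,0,0,0,-1.84,0.05,0.535,-0.052,0,0,0,-1.84,0.05,0.535,-0.052,0,0,0,-1.84,0.05,0.535,-0.052,0,0,0,-1.84,0.05],
)

```text
t: 19.12
tool_pos: [0.5412, 0.2237, 0.1862]
orientation: [0.029, -3.141, 0.0]
force: [0.8, -0.8, -1.1]
opening: 0.0196
gripper_force: 25.0
```

```bash
python3 - <<'E'
from h import *
im,W,S,z=look("pics/w6.png")
I=im.astype(int);G=(I[...,1]-np.maximum(I[...,0],I[...,2]))>50
rect("green",W,G,-.02,.03)
rect("blue",W,(S>70)&(im[...,2]>im[...,0]+50),0.1,.25)
m=(W[...,0]<.535)&(abs(W[...,1]-.223)<.06)&(W[...,2]<.03)&(W[...,2]>.0)&((I.max(2)<60)|G); rect("near part of insert",W,m)
go(.542,.2225,.03,91.5)
E
```

```text
green [ 305  130   73  111 3552] c [0.5495 0.3306] size [0.079 0.147] ang 84.7 pca 166.1 mean [0.5351 0.3293 0.0114] zmed 0.0111
green [ 130  156   68   85 3375] c [0.5641 0.1132] size [0.099 0.097] ang 37.4 pca 179.5 mean [0.5607 0.1092 0.011 ] zmed 0.0109
green [  54  190   59   66 1060] c [0.6018 0.0084] size [0.096 0.062] ang 10.2 pca -166.6 mean [0.6032 0.0144 0.0111] zmed 0.0108
blue [ 234  162   40  105 2647] c [0.5251 0.2234] size [0.067 0.023] ang 2.1 pca -178.9 mean [0.5206 0.2236 0.1935] zmed 0.1937
blue [241 297  28  10 219] c [0.5814 0.2249] size [0.009 0.018] ang 0.9 pca 92.2 mean [0.5818 0.2248 0.192 ] zmed 0.1921
near part of insert [ 238  130   52   37 1337] c [0.5009 0.2341] size [0.042 0.06 ] ang 0.5 pca 92.7 mean [0.501  0.2373 0.0167] zmed 0.0122
near part of insert [222 153  16  22 257] c [0.5211 0.194 ] size [0.018 0.029] ang 80.0 pca 163.7 mean [0.5201 0.1936 0.0193] zmed 0.0226
near part of insert [274 168  14   8  99] c [0.5305 0.2567] size [0.009 0.016] ang 0.7 pca 88.3 mean [0.5303 0.2572 0.0109] zmed 0.011
delta [-0.0007 -0.001   0.1564] turn [-0.    -0.    -0.007] rows 2.5 t 19.18 pos [0.5413 0.2236 0.1864] yaw 91.1 F [ 0.2  0.1 -0.9] open 0.0197
```

View pics/w6.png

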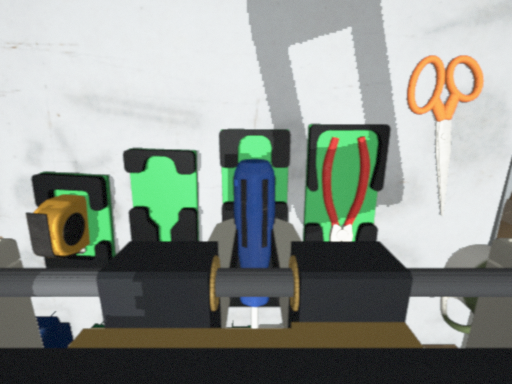

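The screwdriver is held level over its insert, handle at (254,215). Measured mid is x≈0.594 against 0.600, so I'll shift 2.5 mm ahead and go down.

Emit:
move_arm(
  deltas=[-0.0025,0,0.05,0,0,0,0.05,-0.0025,0,0.11,0,0,0,0.05,-0.0025,0,0.14,0,0,0,0.05,-0.0025,0,0.15,0,0,0,0.05,-0.0025,0,0.156,0,0,0,0.05,-0.0025,0,0.158,0,0,0,0.05,-0.0025,0,0.158,0,0,0,0.05],
)

```text
t: 20.05
tool_pos: [0.5449, 0.2245, 0.03]
orientation: [-0.035, 3.139, 0.001]
force: [-0.2, 0.1, 0.1]
opening: 0.0202
gripper_force: 25.0
```

Emit:
move_arm(
  deltas=[0,0,0.0025,0,0,0,0.05,0,0,0.0025,0,0,0,0.5,0,0,0.0025,0,0,0,0.5,0,0,0.0025,0,0,0,0.5,0,0,-0.03,0,0,0,0.5,0,0,-0.09,0,0,0,0.6,0,0,-0.15,0,0,0,1,0,0,-0.15,0,0,0,1],
)

```text
t: 21.05
tool_pos: [0.5477, 0.2254, 0.1859]
orientation: [-0.036, 3.13, 0.005]
force: [1.3, -0.6, -0.7]
opening: 0.0716
gripper_force: 0.0
```

```bash
python3 - <<'E'
from h import *
im,W,S,z=look()
rect("blue",W,(S>70)&(im[...,2]>im[...,0]+50),0.0,.1)
s,im,d=snap("top"); W=world("top",s,d); rect("top blue",W,(np.ptp(im.astype(int),axis=2)>60)&(im[...,2]>im[...,0].astype(int)+40)&(W[...,0]<.7)&(abs(W[...,1]-.22)<.05),0,.1)
go(.565,-.44,.2,-16)
E
```

```text
blue [ 408   47   76   68 2018] c [0.4299 0.4434] size [0.072 0.083] ang 0.9 pca 96.4 mean [0.4283 0.4421 0.0097] zmed 0.0099
blue [ 243  136   21   80 1049] c [0.5463 0.225 ] size [0.103 0.023] ang 1.6 pca -178.5 mean [0.5401 0.2248 0.0335] zmed 0.0337
blue [ 46 209   9  32 167] c [0.5923 0.0059] size [0.006 0.036] ang 88.7 pca 177.1 mean [0.592  0.0059 0.0685] zmed 0.0688
delta [-0.0055 -0.6647 -0.0209] turn [2.000e-03 1.000e-03 1.873e+00] rows 10.6 t 21.15 pos [0.5444 0.2244 0.1794] yaw 91.3 F [-0.5  1.1 -1.5] open 0.0792
```

The screwdriver is home. Now the awl.

Emit:
move_arm(
  deltas=[-0.0055,-0.665,-0.02,0,0,1.873,1,-0.0055,-0.665,-0.02,0,0,1.873,1,-0.0055,-0.665,-0.02,0,0,1.873,1,-0.0055,-0.665,-0.02,0,0,1.873,1,-0.0055,-0.665,-0.02,0,0,1.873,1,-0.0055,-0.665,-0.02,0,0,1.873,1,-0.0055,-0.665,-0.02,0,0,1.873,1,-0.0055,-0.665,-0.02,0,0,1.873,1,-0.0055,-0.665,-0.02,0,0,1.873,1,-0.0055,-0.665,-0.02,0,0,1.873,1,-0.0055,-0.665,-0.02,0,0,1.873,1,-0.0055,-0.665,-0.02,0,0,1.873,1],
)

```text
t: 22.65
tool_pos: [0.5623, -0.4429, 0.1945]
orientation: [-2.509, -1.883, 0.002]
force: [-0.4, 0.5, 0.8]
opening: 0.0932
gripper_force: 0.0
```

```bash
python3 - <<'E'
from h import *
im,W,S,z=look("pics/w7.png"); I=im.astype(int)
rect("wood",W,(S>40)&(I[...,0]>I[...,2]+40)&(W[...,1]<-.3),.006,.05)
go(.585,-.384,.0145,-16)
E
```

```text
wood [256  93  14  65 608] c [ 0.5871 -0.3835] size [0.074 0.015] ang 72.0 pca 74.0 mean [ 0.5886 -0.3803  0.0229] zmed 0.0234
wood [355  92  17  24  73] c [ 0.7016 -0.3908] size [0.024 0.019] ang 79.9 pca 86.2 mean [ 0.7041 -0.3906  0.033 ] zmed 0.0352
delta [0.0605 0.0061 0.1806] turn [-0.004 -0.002 -0.002] rows 3.0 t 22.7 pos [ 0.563 -0.441  0.195] yaw -16.1 F [ 0.4  0.9 -0.7] open 0.0933
```

View pics/w7.png

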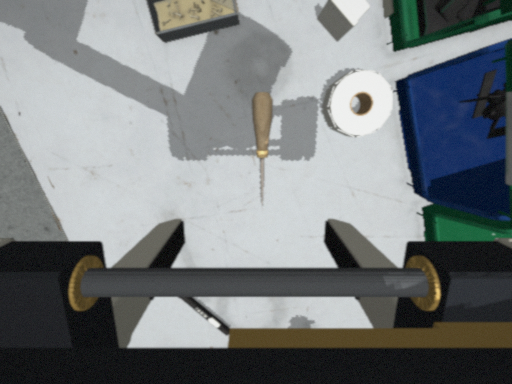

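Awl: handle at (262,123), spike tip at (262,205). The label roll at (360,103) is clear of the fingers. Gripping, only partly open.

Emit:
move_arm(
  deltas=[0.063,0.0085,0.05,0,0,0.01,0.7,0.063,0.0085,0.11,0,0,0.01,0.7,0.063,0.0085,0.155,0,0,0.01,0.6,0.063,0.0085,0.173,0,0,0.01,0.6,0.063,0.0085,0.1805,0,0,0.01,0.6,0.063,0.0085,0.1805,0,0,0.01,0.3,0.063,0.0085,0.1805,0,0,0.01,0.05,0.063,0.0085,0.1805,0,0,0.01,0.05,0.063,0.0085,0.1805,0,0,0.01,0.05,0.063,0.0085,0.1805,0,0,0.01,0.05,0.063,0.0085,0.1805,0,0,0.01,0.05],
  squeeze=20,
)

```text
t: 24.08
tool_pos: [0.5904, -0.3827, 0.019]
orientation: [2.518, 1.877, 0.0]
force: [-1.2, 0.4, 5.7]
opening: 0.0198
gripper_force: 20.0
```

Emit:
move_arm(
  deltas=[0,0,0,0,0,0,0.05,0,0,0,0,0,0,0.05,0,0,-0.03,0,0,0,0.05,0,0,-0.08,0,0,0,0.05,0,0,-0.14,0,0,0,0.05,0,0,-0.17,0,0,0,0.05],
)

```text
t: 24.82
tool_pos: [0.5913, -0.3831, 0.1926]
orientation: [2.515, 1.875, 0.002]
force: [1.3, -0.8, -0.7]
opening: 0.0198
gripper_force: 20.0
```

```bash
python3 -c "
from h import *
go(.555,.108,.185,90.7)"
```

```text
delta [ 0.4603 -0.175   0.006 ] turn [ 0.002  0.006 -1.872] rows 10.0 t 24.82 pos [ 0.5913 -0.3831  0.1926] yaw -16.6 F [ 1.3 -0.8 -0.7] open 0.0198
```

Emit:
move_arm(
  deltas=[0.46,-0.175,0,0,0,-1.87,0.05,0.46,-0.175,0,0,0,-1.87,0.05,0.46,-0.175,0,0,0,-1.87,0.05,0.46,-0.175,0,0,0,-1.87,0.05,0.46,-0.175,0,0,0,-1.87,0.05,0.46,-0.175,0,0,0,-1.87,0.05,0.46,-0.175,0,0,0,-1.87,0.05,0.46,-0.175,0,0,0,-1.87,0.05,0.46,-0.175,0,0,0,-1.87,0.05,0.46,-0.175,0,0,0,-1.87,0.05,0.46,-0.175,0,0,0,-1.87,0.05,0.46,-0.175,0,0,0,-1.87,0.05],
)

```text
t: 26.32
tool_pos: [0.5535, 0.1084, 0.1879]
orientation: [0.008, -3.141, -0.0]
force: [-0.2, 0.2, -0.7]
opening: 0.0197
gripper_force: 20.0
```

```bash
python3 - <<'E'
from h import *
im,W,S,z=look("pics/w8.png"); I=im.astype(int);G=(I[...,1]-np.maximum(I[...,0],I[...,2]))>50
rect("wood",W,(S>40)&(I[...,0]>I[...,2]+30),.15,.25)
m=(W[...,0]<.6)&(W[...,0]>.45)&(abs(W[...,1]-.108)<.05)&((I.max(2)<60)|G); rect("insert",W,m,.004,.03)
go(.555,.108,.03,90.7)
E
```

```text
wood [ 240  180   33   87 2266] c [0.544  0.1094] size [0.019 0.057] ang 89.2 pca -179.6 mean [0.5397 0.1092 0.192 ] zmed 0.1922
insert [ 222  142   67   76 2801] c [0.5529 0.1086] size [0.082 0.094] ang 89.7 pca 102.7 mean [0.5474 0.1096 0.0147] zmed 0.0114
delta [-0.0014 -0.0003  0.158 ] turn [ 0.    -0.    -0.006] rows 2.5 t 26.38 pos [0.5536 0.1083 0.188 ] yaw 90.3 F [-0.1 -0.1 -0.4] open 0.0196
```

View pics/w8.png

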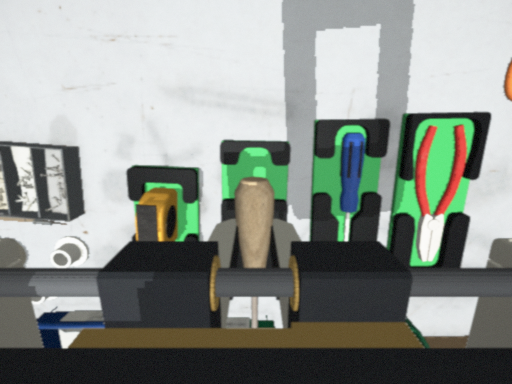

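All three other tools lie in their inserts. The awl handle at (254,215) sits about 7 mm too near, so I'll shift 6 mm ahead and go down.

Emit:
move_arm(
  deltas=[-0.006,-0.001,0.05,0,0,0,0.05,-0.006,-0.001,0.11,0,0,0,0.05,-0.006,-0.001,0.14,0,0,0,0.05,-0.006,-0.001,0.15,0,0,0,0.05,-0.006,-0.001,0.155,0,0,0,0.05,-0.006,-0.001,0.157,0,0,0,0.05,-0.006,-0.001,0.157,0,0,0,0.05],
)

```text
t: 27.25
tool_pos: [0.5607, 0.1077, 0.0325]
orientation: [-0.015, 3.139, 0.0]
force: [-0.3, -0.4, -0.4]
opening: 0.0199
gripper_force: 20.0
```

Emit:
move_arm(
  deltas=[0,0,0.0025,0,0,0,0.05,0,0,0.0025,0,0,0,0.5,0,0,0.0025,0,0,0,0.5,0,0,0.0025,0,0,0,0.5,0,0,-0.03,0,0,0,0.5,0,0,-0.09,0,0,0,0.6,0.02,0,-0.15,0,0,0,0.6,0.02,0,-0.2,0,0,0,0.6],
)

```text
t: 28.25
tool_pos: [0.5391, 0.1075, 0.2338]
orientation: [-0.016, 3.14, 0.0]
force: [0.6, 0.6, -0.1]
opening: 0.0555
gripper_force: 0.0
```

Emit:
move_arm(
  deltas=[0.12,0,-0.04,0,0,0,0.6,0.12,0,-0.04,0,0,0,0.6,0.12,0,-0.04,0,0,0,0.6,0.12,0,-0.04,0,0,0,0.6],
)

```text
t: 28.75
tool_pos: [0.42, 0.1063, 0.2715]
orientation: [-0.016, 3.14, 0.0]
force: [1.1, -0.4, 0.0]
opening: 0.0555
gripper_force: 0.0
```

```bash
python3 - <<'E'
from h import *
s,im,d=snap("top"); W=world("top",s,d); I=im.astype(int);S=np.ptp(I,axis=2)
c=im[135:220,148:290]; cv2.imwrite("pics/t9.png",cv2.resize(c,None,fx=5,fy=5,interpolation=cv2.INTER_CUBIC)[:,:,::-1])
box=lambda y,h:(W[...,0]<.7)&(W[...,0]>.47)&(abs(W[...,1]-y)<h)
rect("tape",W,box(-.007,.06)&(W[...,2]>.045))
rect("wood",W,box(.108,.05)&(S>35)&(I[...,0]>I[...,2]+25),0,.1)
rect("blue",W,box(.224,.05)&(I[...,2]>I[...,0]+50)&(I[...,2]>I[...,1]+20),0,.1)
rect("red",W,box(.336,.05)&(I[...,0]>I[...,1]+60),0,.1)
go(.5,.1,.4,90)
E
```

```text
tape [263 163  10  20 186] c [ 0.5988 -0.007 ] size [0.031 0.066] ang 88.3 pca 176.5 mean [ 0.5968 -0.0065  0.0684] zmed 0.0702
blue [198 178   7  18  82] c [0.5608 0.224 ] size [0.061 0.019] ang 4.3 pca -174.7 mean [0.5609 0.2231 0.0324] zmed 0.0322
red [171 178   7  31  70] c [0.5437 0.3157] size [0.105 0.016] ang 4.9 pca -174.0 mean [0.5422 0.3155 0.0191] zmed 0.0187
red [162 178   6  32  69] c [0.5421 0.3523] size [0.014 0.109] ang 87.6 pca 176.7 mean [0.543  0.3535 0.0198] zmed 0.0201
delta [-0.0798 -0.007  -0.1292] turn [-0.    0.    0.01] rows 2.4 t 28.8 pos [0.4202 0.1062 0.2708] yaw 90.6 F [ 0.6  0.2 -0.6] open 0.0559
```

View pics/t9.png

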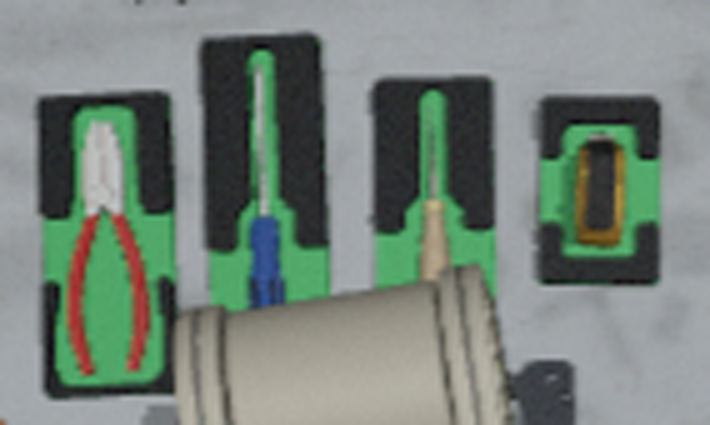

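All four lie in their cut-outs, though the arm hides the awl's handle. I'll move aside and check it.

Emit:
move_arm(
  deltas=[0,-0.3,0,0,0,0,0.6,0,-0.3,0,0,0,0,0.6,0,-0.3,0,0,0,0,0.6,0,-0.3,0,0,0,0,0.6,0,-0.3,0,0,0,0,0.6,0,-0.3,0,0,0,0,0.6,0,-0.3,0,0,0,0,0.6,0,-0.3,0,0,0,0,0.6],
)

```text
t: 29.8
tool_pos: [0.4229, -0.1928, 0.2706]
orientation: [0.018, -3.141, -0.001]
force: [-0.2, -1.2, -0.0]
opening: 0.0559
gripper_force: 0.0
```

```bash
python3 - <<'E'
from h import *
s,im,d=snap("top"); W=world("top",s,d); I=im.astype(int);S=np.ptp(I,axis=2)
box=lambda y,h:(W[...,0]<.7)&(W[...,0]>.47)&(abs(W[...,1]-y)<h)
for n,m in dict(wood=box(.108,.05)&(I[...,0]>I[...,2]+15),blue=box(.224,.05)&(I[...,2]>I[...,0]+50)&(I[...,2]>I[...,1]+20)).items():
    rect(n,W,m,0,.1); print(np.percentile(W[m][:,2],[10,50,90]).round(4))
E
```

```text
wood [232 175   7  22 116] c [0.5625 0.1061] size [0.02  0.076] ang 89.5 pca 179.7 mean [0.5575 0.1073 0.031 ] zmed 0.0319
[0.0239 0.0319 0.0367]
blue [198 178   7  28 144] c [0.5432 0.2228] size [0.021 0.094] ang 89.9 pca -177.7 mean [0.5404 0.2223 0.033 ] zmed 0.0331
[0.027  0.0331 0.0393]
```

```bash
python3 -c "
from h import *
print(robot.close_job())"
```

```text
the job is handed in; nothing more can be done
None
```

The screwdriver, awl, tape measure and pliers are all in their own cut-outs. By the last pictures, each lies on the green floor within about 6 mm of its insert's centre. The gripper is clear, the scissors and label roll were not touched, and the job was handed in at about 30 s; no verdict came back.

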